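Centre the sample tray on the inspection stage and take its temperature

ROBOT

A 7-joint arm with a two-finger parallel gripper is mounted at the origin on the work surface. World frame = base frame: x ahead of the robot, y to its left, z up, the work surface at z = 0. Lengths are in mm, angles in rad, forces in N, time in s.
With the tool pointing down it reaches from about 425 to 925 mm from the base axis. Payload 6.8 kg.
Tool frame: the origin (TCP) lies at the very end of the fingers, on their centre line; the grasp point (between the pads) lies 19 mm behind it; z points along the fingers, y is the line along which they close (so a half turn about z gives the same grasp; the last joint's range is limited). The gripper opens to 85 mm and grips with 20 to 120 N. Pads are 22 mm wide; open, the fingers measure 114 mm over their backs; the gripper's body (76 mm by 85 mm) begins 54 mm behind the grasp point. The pads swing forward as they close: fully open they stand 13 mm farther back than shut.
Start: joints at [-1.425, 0.477, 0.022, 1.555, -0.011, 1.109, -0.083], TCP at [169.477, 653.395, 231.308] pointing down, gripper open.
Joint ranges: [-2.96, 2.96], [-0.34, 2.1], [-1.41, 1.46], [0.24, 2.44], [-1.37, 4.51], [0.17, 1.92], [-2.96, 2.96]. Speed limits (rad/s): [2.39, 2.39, 3.14, 3.14, 3.14, 3.14, 3.14].

INTERFACE

Orientations are given as a unit quaternion [w, x, y, z].
In Python, from station import sense, camera, job_done, regions_of, pinpoint gives the robot as it stands.
- The arm moves only by the tool jog_arm, never from a script. Its argument "commands" is a list of rows, each a list of 5 numbers: the shift along the world's x, y, z in cm, then the turn about the world's z in degrees, then the opening in per cent of the stroke, from 0 (shut) to 100 (fully open). In form: [[tx, ty, tz, turn, claw], ...]. A call has 1 to 10 rows; each row is the pose to reach, as a shift and turn from the pose commanded when the call began; what a row does not reach only later rows make up. A row lasts 1/12 s, in which the tool goes at most 41.7 mm and 7.16 degrees, less where a joint would pass 70% of its speed; a pose out of reach is approached as far as the arm can. A call with a gripper value outside its range is refused whole. The fingers move at their own pace and stop on an object; "grip_force" is the grip in N (left out, the last holds). Time passes only in rows, so rows that repeat a pose let the fingers close. It gives the time, the measured TCP pose, the force, the opening and the grip force at its end, in the units of the state.
- sense(): the state, without advancing time (a new reading comes with each control period).
- camera(name): name is "side" or "top"; returns a dict with "color" (420x560x3 uint8, red, green, blue), "camera_matrix" (3x3 intrinsics, pixels), "k1" (the pictures are not rectified: a ray, as slopes to the right and down, at radius r is drawn at 1 + k1 r^2 times it, then the intrinsics apply), "R" (3x3) and "t" (3): a world point X has camera coordinates R X + t. Camera axes: x right, y down, z forward; pixel columns grow to the right and rows downward; lengths in mm; the calibration is good to about 2 mm. A picture is of the moment at which its call begins. There is no depth.
- job_done(): hands the job in; it is judged then, once.
Trained networks look in a picture, given as the dict that the camera call returned (one of the last four; its "shot" number tells which), for a name from the list of things; names that differ only in an ending like _2 or _b are one class to them, and where a whole thing is asked for, a point or a joint stands for the part that bears it (a point fixed in the world has none). Each returns a list of dicts, best first, with "confidence" (0 to 1); they miss things now and then, are a little off and sometimes report something else, mostly with a low value. They report only what shows in the picture. A call takes as long as a camera call.
- regions_of(query, picture): "mask" (420x560 bool, what is visible of it) and "location" ([column, row] in pixels, amid what is visible of it).
- pinpoint(query, picture): "location" ([column, row] in pixels: a listed point, or the origin of a listed thing).
The state is a dict: "clock": time; "q": joint angles; "qd": joint speeds; "tau": joint torques, N m; "eef_pos": TCP position; "orientation": TCP orientation; "force": force on the tool from outside, world axes, zero at the start; "moment": the same for the moment, N m; "width": finger opening in mm; "grip_force": force on a finger pad.
Only numpy, scipy, OpenCV 4.12 (cv2) and the standard library are available. Lean on these libraries where they do the work, as an engineer would, in place of code of your own. Each camera call takes 0.05 s, during which the arm holds its last target. There are 200 camera calls.

TASK

Without lifting it, slide the steel sample tray gently back on the inspection stage until its far long side lies flat on the fence, then push one of the two linked jaws inwards until you feel both jaws nip and centre the tray, pressing firmly but not hard. Then take the thermometer from its white board, hold its lens steadily on the middle of the samples for a second from about 10 cm, and lay it back on the board. Leave the jar, can and beaker alone.

Things in the scene. Friction and masses are not known exactly. Their poses are not given: they have to be found in the camera images.
- stage: Inspection stage fixed to the table: flat dark steel plate 240 (x) x 340 (y) mm on a grey base, plate top 30 mm above the origin. Origin: centre of the underside. x points from the open loading side to the fence, y to the left when looking along x, z up. The fence's contact face is the plane x = +75 mm; the jaws slide along y.
- fence: Fixed low aluminium bar on the stage plate, 12 (x) x 190 (y) x 24 mm high, the far stop for the tray. Origin: middle of its lower edge on the contact face (the face that looks to the stage's -x), at plate height.
- jaw_left: Aluminium block 70 (x) x 14 (y) mm, top 34 mm above the plate, at stage x 30, y +93 to +105 mm at first. Origin: its centre at plate height; inner and outer faces at y -7, +7. Slides inwards (stage -y) against 2 N friction and stays. Geared to the right jaw: both move in equally, always symmetric about stage y = 0. Tray nipped: y = +67. A steady push of 18 to 25 N nips well.
- jaw_right: Right sliding jaw, the mirror image of the left one (stage -y side); slides inwards to stage +y, tray nipped at stage y = -67 mm. Either jaw may be pushed.
- tray: Loose shallow steel sample tray, 90 (x) x 120 (y) x 26 mm high, walls 4 mm, about 0.3 kg, with brown glazed fillets fixed in it. It stands askew on the stage plate between the jaws, short of the fence. Origin: centre of the underside. Its +x long side goes to the fence, its two short ends go to the jaws.
- tray_back_left (a point): Corner of the tray at its +x, +y outer edge, 13 mm above its underside.
- tray_back_right (a point): Corner of the tray at its +x, -y outer edge, 13 mm above its underside.
- tray_spot (a point): The middle of the samples: centre of the tray, 20 mm above its underside. The target for the lens.
- thermometer: Loose infrared thermometer, 0.18 kg, lying flat on the board: grey handle 130 (x, from -80 to +50 mm) x 34 (y) x 34 mm (z, 0 to 34) with a black round nose 26 mm across and 30 mm long, bent 40 degrees downwards at its +x end. Origin: on its underside, near its centre of mass. z up when lying. Grip the handle across y at about x = 0.
- lens (a point): Centre of the nose's end face, at (73, 0, 13) mm in the thermometer's frame. Its x axis is the line of sight, out of the nose: 40 degrees below the thermometer's own x axis (40 degrees below level when it is held as it lies).
- board: White plastic board fixed on the table, 190 (x) x 120 (y) x 12 mm, where the thermometer lives. Origin: centre of the underside. It stands either left or right of the stage.
- jar: Loose brown glass jar with a steel cap, 72 mm across, 110 mm high, on the other side of the stage from the board; bystander. Origin: centre of the underside.
- can: Loose plain steel can 66 mm across, 75 mm high, beside the stage; bystander. Origin: centre of the underside.
- beaker: Loose steel beaker 68 mm across, 80 mm high, beside the stage; bystander. Origin: centre of the underside.

How it is judged (in metres and radians):
On the way, in this order (a step that is already met when the one before it is completed fails the run):
1. The tray's far long side lies flat on the fence: both its far corners are within 2.5 mm of the fence's face (x of each of tray_back_left, tray_back_right in the frame of stage above 0.0725 m), for 0.2 s.
2. Both jaws nip the tray between them, each pressing on it with at least 3 N for 0.3 s, while it lies on the fence (both far corners within 3 mm) (x of each of tray_back_left, tray_back_right in the frame of stage above 0.072 m and contact force between each of jaw_left, jaw_right and tray above 3 N), for 0.3 s.
3. The held thermometer is aimed for 1 s: the middle of the samples is within 12 mm of the line of sight (lens y and z), 60 to 160 mm ahead of the lens, moving under 20 mm/s and 0.2 rad/s (y of tray_spot in the frame of lens between -0.012 and 0.012 m and z of tray_spot in the frame of lens between -0.012 and 0.012 m and x of tray_spot in the frame of lens between 0.06 and 0.16 m and linear speed of thermometer below 0.02 m/s and angular speed of thermometer below 0.2 rad/s and contact force between the fingers and thermometer above 1 N), for 1 s.
At the end, for the whole second after the job is handed in: Tray within 2.5 mm of the stage's middle line, far corners within 3 mm of the fence, jaws no more than 1.5 mm short of the nipped position; thermometer flat and at rest on the board, within 50 mm (board x) and 45 mm (board y) of its centre; robot touches nothing (x of each of tray_back_left, tray_back_right in the frame of stage above 0.072 m and y of tray in the frame of stage between -0.0025 and 0.0025 m and y of jaw_left in the frame of stage below 0.0685 m and y of jaw_right in the frame of stage above -0.0685 m and x of thermometer in the frame of board between -0.05 and 0.05 m and y of thermometer in the frame of board between -0.045 and 0.045 m and z of thermometer in the frame of board below 0.016 m and angle between thermometer's own z axis and vertical below 0.1 rad and linear speed of each of thermometer, tray below 0.01 m/s and contact force between each of the arm, the fingers and anything else below 0.1 N).
It fails at once if The tray is pressed on the fence with more than 30 N (contact force between tray and fence above 30 N).
It fails at once if A jaw presses on the tray with more than 20 N (contact force between tray and jaw_left above 20 N or contact force between tray and jaw_right above 20 N).
It fails at once if The tray is lifted more than 10 mm off the plate or tipped more than 0.2 rad (11 degrees) (z of tray in the frame of stage above 0.04 m or angle between tray's own z axis and vertical above 0.2 rad).
It fails at once if The jar, can or beaker is moved by more than 20 mm (distance of any of jar, can, beaker from where it was at the start of the episode above 0.02 m).
It also fails if it takes over 72 s, if anything falls off the work surface, if the arm or the gripper's body presses on something with over 40 N, if the wrist force passes 120 N, or if a joint passes its speed limit or range.

## Working session

There is one attempt and no reset: what is moved stays moved. The work goes in short steps, Python scripts to look and compute and a tool call to move; the robot and the scene stay as the last step left them, time stands still between calls to the robot, and variables do not carry over. Pictures are saved under pics/ and viewed, at most 10 in all, crops included, and the job is handed in when it is done.

Besides the shell and the picture viewer there is one more tool, called after ">>>" as name(argument=value, ...), one argument or row to a line, values as JSON. jog_arm: Moves the arm, as the interface text tells. Its arguments: {"type":"object","properties":{"commands":{"type":"array"},"grip_force":{"type":"number"}},"required":["commands"]}

```bash
mkdir -p pics
cat > h.py <<'E'
import numpy as np, cv2
from station import sense, camera, job_done, regions_of, pinpoint
def ray(p,uv):
    K=np.array(p["camera_matrix"]);R=np.array(p["R"]);t=np.array(p["t"])
    d=np.array([(uv[0]-K[0,2])/K[0,0],(uv[1]-K[1,2])/K[1,1]])
    s=d.copy()
    for _ in range(20): s=d/(1+p["k1"]*(s@s))
    v=R.T@np.array([s[0],s[1],1]); return -R.T@t, v/np.linalg.norm(v)
def onz(p,uv,z):
    c,v=ray(p,uv); return c+v*(z-c[2])/v[2]
def tri(a,ua,b,ub):
    c1,v1=ray(a,ua);c2,v2=ray(b,ub)
    s=np.linalg.lstsq(np.c_[v1,-v2],c2-c1,rcond=None)[0]
    A=c1+s[0]*v1;B=c2+s[1]*v2
    return (A+B)/2,np.linalg.norm(A-B)
def proj(p,X):
    c=np.array(p["R"])@X+np.array(p["t"]);s=c[:2]/c[2];s=s*(1+p["k1"]*(s@s));K=np.array(p["camera_matrix"])
    return s*[K[0,0],K[1,1]]+K[:2,2]
E
python3 - <<'E'
from h import *
np.set_printoptions(precision=1,suppress=True)
a=camera("top");b=camera("side")
cv2.imwrite("pics/top.png",a["color"][:,:,::-1]);cv2.imwrite("pics/side.png",b["color"][:,:,::-1])
print(a["camera_matrix"],a["k1"],"cams",ray(a,(280,210)),ray(b,(280,210)))
for n in "stage fence jaw_left jaw_right tray tray_back_left tray_back_right tray_spot thermometer lens board jar can beaker".split():
    pa=pinpoint(n,a);pb=pinpoint(n,b)
    print(n,[(np.array(x["location"]).round(1).tolist(),round(x["confidence"],2)) for x in pa[:2]],[(np.array(x["location"]).round(1).tolist(),round(x["confidence"],2)) for x in pb[:2]], *tri(a,pa[0]["location"],b,pb[0]["location"]) if pa and pb else "")
s=sense();print(s)
E
```

```text
[[412.8   0.  281.5]
 [  0.  412.8 208.3]
 [  0.    0.    1. ]] 0.03971112621178877 cams (array([ 469.9,  -11.9, 1064.9]), array([ 0.1,  0. , -1. ])) (array([ 414.2, -780.7,  628.9]), array([ 0.1,  0.8, -0.6]))
stage [([277.2, 204.4], 0.82)] [([291.4, 225.1], 0.94)] [569.3  -4.8   7.1] 8.29856689331209
fence [([267.8, 168.6], 0.84)] [([319.0, 205.7], 0.68)] [647.4  22.1  35. ] 10.747059752658378
jaw_left [([227.5, 199.8], 0.76), ([408.1, 244.3], 0.74)] [([279.6, 186.4], 0.59), ([267.1, 349.4], 0.4)] [569.3 121.1  30.1] 5.268343669680192
jaw_right [([309.5, 176.5], 0.77)] [([328.4, 235.5], 0.65)] [636.2 -84.4  33.9] 1.9434726706271235
tray [([278.1, 203.6], 0.72)] [([285.7, 214.1], 0.82)] [561.9  -6.4  40.6] 4.647058975489377
tray_back_left [([245.7, 193.8], 0.6)] [([294.6, 191.8], 0.82)] [590.6  74.   42.9] 7.8899586686287675
tray_back_right [([294.4, 181.8], 0.65), ([404.7, 243.7], 0.37)] [([316.0, 222.4], 0.94)] [619.3 -46.1  41.3] 0.9858085006289252
tray_spot [] [([284.6, 211.0], 0.71), ([302.8, 159.1], 0.23)]
thermometer [([404.4, 244.4], 0.73)] [([265.6, 351.8], 0.72)] [ 470.3 -
[... 274 characters left out ...]
.38)] [([235.3, 161.6], 0.79)] [476.3 322.3  -8.2] 6.888241961365565
can [([394.5, 169.7], 0.96)] [([373.2, 322.9], 0.78)] [ 662.9 -304.7   11.2] 3.3846716248278064
beaker [([162.9, 166.9], 0.97), ([229.8, 199.8], 0.55)] [([302.5, 159.1], 0.86), ([261.5, 353.7], 0.64)] [658.5 294.1   1.2] 3.6071350015518813
{'clock': 1.5, 'q': array([-1.4,  0.5,  0. ,  1.6, -0. ,  1.1, -0.1]), 'qd': array([ 0.,  0., -0.,  0., -0., -0., -0.]), 'tau': array([  0. , -59.6,   1.6, -28.2,   0. ,   0. ,  -0. ]), 'eef_pos': array([169.5, 653.4, 231.3]), 'orientation': array([-0. ,  0.1,  1. , -0. ]), 'force': array([-0. , -0.3,  1.2]), 'moment': array([-0., -0., -0.]), 'grip_force': 0.0, 'width': 85.55137968336454}
```

View images.

View pics/top.png

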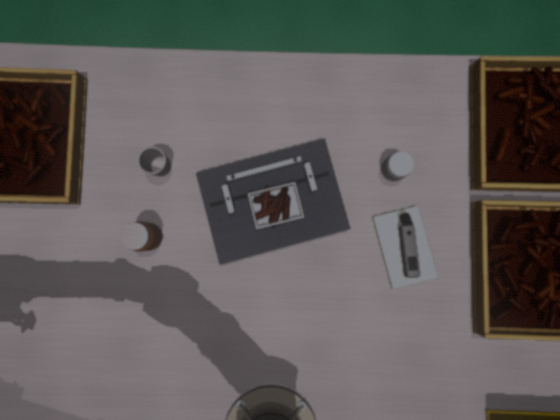

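View pics/side.png

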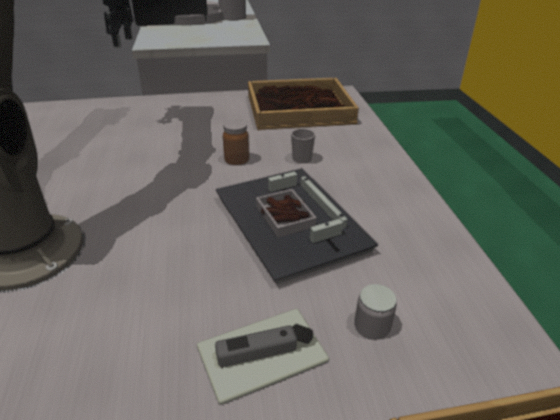

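The top view shows the stage at about (273,200), turned roughly 15°. The tray is at (276,205), askew and short of the fence (264,168), with the jaws at (228,199) and (310,177). The thermometer lies on the board at (408,245) with its nose up the picture. The side view agrees. Next I'll measure the poses exactly.

```bash
cat >> h.py <<'E'
def mask(n,p):
    r=regions_of(n,p); return (r[0]["mask"],r[0]["confidence"]) if r else (None,0)
def rect(p,m,z):
    c=max(cv2.findContours(m.astype(np.uint8),cv2.RETR_EXTERNAL,cv2.CHAIN_APPROX_NONE)[0],key=cv2.contourArea)[:,0]
    w=np.array([onz(p,u,z)[:2] for u in c],np.float32)
    (cx,cy),(a,b),th=cv2.minAreaRect(w)
    if a<b: a,b,th=b,a,th+90
    return np.array([cx,cy,a,b,(th+90)%180-90])   # th = direction of the long side
E
python3 - <<'E'
from h import *
np.set_printoptions(precision=1,suppress=True)
for cam in("top","side"):
    p=camera(cam)
    for n,z in(("stage",30),("fence",54),("jaw_left",64),("jaw_right",64),("tray",56),("board",12),("thermometer",46)):
        m,c=mask(n,p)
        if m is not None: print(cam,n,round(c,2),m.sum(),rect(p,m,z), "q", np.array(pinpoint(n,p)[0]["location"]) if pinpoint(n,p) else "")
E
```

```text
top stage 0.71 11001 [573.1   8.2 340.9 242.  -73.6] q [272.1 203.5]
top fence 0.86 447 [648.   30.7 186.6  16.6 -73.7] q [266.5 170.1]
top jaw_left 0.68 220 [569.5 114.1  69.6  20.6  15.8] q [228.5 198.9]
top jaw_right 0.64 208 [629.  -82.5  71.7  18.4  14.9] q [309.8 176.8]
top tray 0.89 1903 [558.1   1.1 123.7 103.  -73.4] q [275.7 202.5]
top board 0.91 2544 [ 464.5 -330.4  191.8  123.2   15.4] q [407.8 248.7]
top thermometer 0.63 1036 [ 466.9 -328.   158.6   43.1    7.1] q [404.7 244.3]
side stage 0.75 8701 [573.4  -1.2 352.2 242.9 -73.6] q [289.7 225.5]
side fence 0.67 585 [645.1  15.9 208.4  29.4 -73.7] q [321.4 209.3]
side jaw_left 0.76 396 [568.9  90.9  86.5  56.9  17.1] q [283.4 183.8]
side jaw_right 0.67 477 [ 627.1 -103.5   85.4   44.4   17.6] q [325.3 234.5]
side tray 0.86 1959 [556.2 -16.1 154.7 106.1 -75.8] q [283.6 213.9]
side board 0.68 4553 [ 464.9 -333.6  189.3  122.6   15.8] q [263.4 354.7]
side thermometer 0.65 2485 [ 469.2 -344.2  158.1   53.7    7.1] q [266.1 349.4]
```

```bash
cat >> h.py <<'E'
C=np.array([574.5,8.6]);TH=np.radians(16.4)
U=np.array([np.cos(TH),np.sin(TH)]);V=np.array([-U[1],U[0]])
def w(x,y): return C+x*U+y*V
def tool(s=None):
    s=s or sense();from scipy.spatial.transform import Rotation as R
    q=s["orientation"];M=R.from_quat([q[1],q[2],q[3],q[0]]).as_matrix()
    d=s["eef_pos"][:2]-C
    return dict(t=s["clock"],pos=s["eef_pos"].round(1),yaw_y=round(np.degrees(np.arctan2(M[1,1],M[0,1])),2),z=M[:,2].round(3),stage=(round(d@U,1),round(d@V,1)),F=s["force"].round(1),Fs=(round(s["force"][:2]@U,1),round(s["force"][:2]@V,1)),w=round(s["width"],1))
E
python3 -c "
from h import *
print(tool(),w(-95,0),w(-26,0))"
```

```text
{'t': 3.7, 'pos': array([169.4, 653.4, 231.3]), 'yaw_y': np.float64(75.46), 'z': array([-0.,  0., -1.]), 'stage': (np.float64(-206.5), np.float64(732.9)), 'F': array([-0. , -0.1,  0.7]), 'Fs': (np.float64(-0.0), np.float64(-0.0)), 'w': 85.3} [483.36517242 -18.2224384 ] [549.55783666   1.25912212]
```

>>> jog_arm(
  commands=[
    [3,-3,0,-7,100],
    [6,-6.2,0,-14,100],
    [9,-9.4,0,-21,100],
    [12,-12.6,0,-28,100],
    [15,-15.8,0,-35,100],
    [18,-19,0,-42,100],
    [21,-22.2,0,-49,100],
    [24,-25.4,0,-56,100],
    [27,-28.6,0,-63,100],
    [29,-32,0,-70,100],
  ],
)

```text
clock: 4.53
eef_pos: [452.2, 345.3, 231.8]
orientation: [0.0, 0.675, 0.738, 0.001]
force: [0.4, 0.6, -0.2]
width: 85.2
grip_force: 0.0
```

>>> jog_arm(
  commands=[
    [0.5,-3.5,-1,-7,100],
    [0.8,-7,-2,-14,100],
    [1.2,-10.5,-4,-21,100],
    [1.6,-14,-6,-28,100],
    [1.9,-17.5,-8,-35,100],
    [2.2,-21,-9,-42,100],
    [2.4,-24.5,-10,-49,100],
    [2.4,-28,-11,-56,100],
    [2.4,-31.5,-12,-63,100],
    [2.4,-35.2,-13,-70,100],
  ],
)

```text
clock: 5.37
eef_pos: [474.6, -6.6, 101.1]
orientation: [-0.0, 0.976, 0.218, 0.001]
force: [0.6, 0.6, -0.3]
width: 85.4
grip_force: 0.0
```

>>> jog_arm(
  commands=[
    [0,0,-1,-7,100],
    [0,0,-1.5,-9,100],
    [0,0,-1.5,-9,100],
  ],
)

```text
clock: 5.62
eef_pos: [474.0, -5.2, 85.5]
orientation: [0.0, 0.99, 0.144, -0.001]
force: [-0.4, 1.1, -0.1]
width: 85.3
grip_force: 0.0
```

```bash
python3 -c "
from h import *
print(tool(),w(-95,0),sense()['q'])
p=camera('side');cv2.imwrite('pics/s2.png',p['color'][120:320,150:450,::-1].repeat(2,0).repeat(2,1))"
```

```text
{'t': 5.6167, 'pos': array([474. ,  -5.2,  85.5]), 'yaw_y': np.float64(-73.49), 'z': array([-0.002, -0.   , -1.   ]), 'stage': (np.float64(-100.3), np.float64(15.1)), 'F': array([-0.4,  1.1, -0.1]), 'Fs': (np.float64(-0.1), np.float64(1.1)), 'w': 85.3} [483.36517242 -18.2224384 ] [-0.68151621  0.44367411  0.69678763  2.18294602 -0.46288383  0.66403975
 -0.94204685]
```

>>> jog_arm(
  commands=[
    [0.7,-1.6,-2,0,100],
    [0.7,-1.6,-4,0,100],
    [0.7,-1.6,-5.0,0,100],
    [0.7,-1.6,-5.6,0,100],
    [0.7,-1.6,-5.6,0,100],
  ],
)

```text
clock: 6.08
eef_pos: [481.0, -20.4, 29.7]
orientation: [-0.0, 0.989, 0.145, -0.001]
force: [-0.0, 0.9, -0.4]
width: 85.3
grip_force: 0.0
```

```bash
python3 -c "
from h import *
print(tool())
p=camera('side');cv2.imwrite('pics/s2.png',p['color'][120:320,150:450,::-1].repeat(2,0).repeat(2,1))"
```

```text
{'t': 6.0833, 'pos': array([481. , -20.4,  29.7]), 'yaw_y': np.float64(-73.36), 'z': array([-0.002,  0.   , -1.   ]), 'stage': (np.float64(-97.8), np.float64(-1.4)), 'F': array([-0. ,  0.9, -0.4]), 'Fs': (np.float64(0.3), np.float64(0.9)), 'w': 85.3}
```

View pics/s2.png

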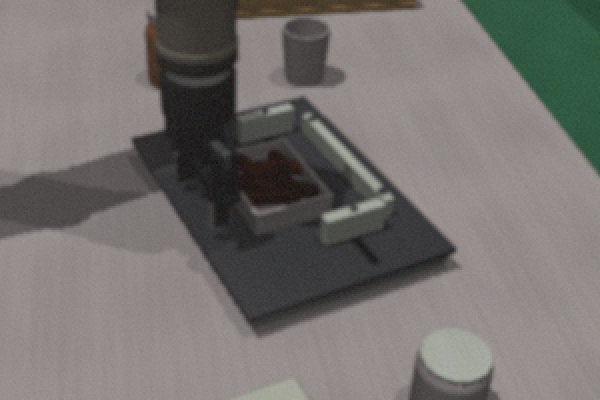

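The crop shows the open fingers standing behind the tray, at about (220,190), with the tray clear of both jaws. Now I'll push along the stage x axis.

>>> jog_arm(
  commands=[
    [0.48,0.14,0,0,100],
    [0.96,0.28,0,0,100],
    [1.44,0.42,0,0,100],
    [1.92,0.56,0,0,100],
    [2.4,0.7,0,0,100],
    [2.88,0.85,0,0,100],
    [3.36,0.99,0,0,100],
    [3.84,1.13,0,0,100],
    [4.32,1.27,0,0,100],
    [4.8,1.41,0,0,100],
  ],
)

```text
clock: 6.97
eef_pos: [529.9, -7.4, 30.2]
orientation: [0.0, 0.99, 0.143, -0.0]
force: [-0.2, -0.4, 0.7]
width: 85.8
grip_force: 0.7
```

```bash
cat > tr.py <<'E'
from h import *
print(tool())
for cam in("top","side"):
    p=camera(cam)
    for n,h in(("tray_back_left",43),("tray_back_right",43),("tray",30),("jaw_left",30),("jaw_right",30)):
        r=pinpoint(n,p)
        if r:
            d=onz(p,r[0]["location"],h)[:2]-C; print(cam,n,round(r[0]["confidence"],2),(d@U).round(1),(d@V).round(1))
E
python3 tr.py
```

```text
{'t': 6.9667, 'pos': array([529.9,  -7.4,  30.2]), 'yaw_y': np.float64(-73.55), 'z': array([-0., -0., -1.]), 'stage': (np.float64(-47.3), np.float64(-2.7)), 'F': array([-0.2, -0.4,  0.7]), 'Fs': (np.float64(-0.3), np.float64(-0.3)), 'w': 85.8}
top tray_back_right 0.59 54.5 -61.9
top jaw_left 0.45 28.9 105.2
top jaw_right 0.66 34.4 -106.6
side tray_back_left 0.81 71.7 65.0
side tray_back_right 0.72 54.5 -69.9
side tray 0.84 12.4 1.6
side jaw_left 0.57 37.9 104.1
side jaw_right 0.63 22.5 -109.5
```

>>> jog_arm(
  commands=[
    [0.2,0.06,0,0,100],
    [0.4,0.12,0,0,100],
    [0.6,0.18,0,0,100],
    [0.8,0.24,0,0,100],
    [1.0,0.3,0,0,100],
    [1.2,0.36,0,0,100],
    [1.4,0.41,0,0,100],
  ],
)

```text
clock: 8.15
eef_pos: [543.8, -3.2, 30.2]
orientation: [0.0, 0.99, 0.143, 0.0]
force: [-0.9, -0.3, -0.6]
width: 85.3
grip_force: 0.7
```

```bash
python3 tr.py
```

```text
{'t': 8.15, 'pos': array([543.8,  -3.2,  30.2]), 'yaw_y': np.float64(-73.53), 'z': array([ 0., -0., -1.]), 'stage': (np.float64(-32.7), np.float64(-2.6)), 'F': array([-0.9, -0.3, -0.6]), 'Fs': (np.float64(-1.0), np.float64(-0.1)), 'w': 85.3}
top tray_back_left 0.7 -207.0 -285.5
top tray_back_right 0.52 64.6 -58.7
top jaw_left 0.63 28.7 101.3
top jaw_right 0.5 28.0 -104.1
side tray_back_left 0.82 76.3 61.4
side tray_back_right 0.6 77.5 -61.5
side tray 0.93 18.0 -0.9
side jaw_right 0.94 28.8 -107.0
```

>>> jog_arm(
  commands=[
    [0.1,0.03,0,0,100],
    [0.19,0.06,0,0,100],
    [0.29,0.08,0,0,100],
    [0.29,0.08,0,0,100],
  ],
)

```text
clock: 9.08
eef_pos: [546.2, -2.6, 30.2]
orientation: [-0.0, 0.99, 0.143, -0.0]
force: [-2.0, -1.5, -0.3]
width: 85.4
grip_force: 0.7
```

>>> jog_arm(
  commands=[
    [0.05,0.01,0,0,100],
    [0.1,0.03,0,0,100],
    [0.15,0.04,0,0,100],
    [0.15,0.04,0,0,100],
  ],
)

```text
clock: 9.42
eef_pos: [548.2, -2.0, 30.3]
orientation: [0.0, 0.99, 0.143, 0.0]
force: [-0.2, -0.2, -0.7]
width: 85.4
grip_force: 0.4
```

>>> jog_arm(
  commands=[
    [0.05,0.01,0,0,100],
    [0.1,0.03,0,0,100],
    [0.15,0.04,0,0,100],
    [0.15,0.04,0,0,100],
  ],
)

```text
clock: 9.75
eef_pos: [549.6, -1.7, 30.3]
orientation: [0.0, 0.99, 0.143, 0.0]
force: [-1.7, 0.5, -0.8]
width: 85.5
grip_force: 0.4
```

>>> jog_arm(
  commands=[
    [0.05,0.01,0,0,100],
    [0.1,0.03,0,0,100],
    [0.1,0.03,0,0,100],
  ],
)

```text
clock: 10.0
eef_pos: [549.6, -1.7, 30.2]
orientation: [-0.0, 0.99, 0.143, -0.001]
force: [-5.3, -0.2, 3.6]
width: 85.1
grip_force: 2.4
```

```bash
python3 tr.py
```

```text
{'t': 10.0, 'pos': array([549.6,  -1.7,  30.2]), 'yaw_y': np.float64(-73.55), 'z': array([-0.002,  0.   , -1.   ]), 'stage': (np.float64(-26.8), np.float64(-2.8)), 'F': array([-5.3, -0.2,  3.6]), 'Fs': (np.float64(-5.1), np.float64(1.3)), 'w': 85.1}
top tray_back_left 0.68 74.1 58.0
top tray_back_right 0.63 77.8 -58.1
top jaw_left 0.58 36.1 99.9
top jaw_right 0.54 33.9 -112.3
side tray_back_left 0.96 88.3 58.8
side tray_back_right 0.97 80.2 -67.1
side tray 0.83 29.5 -3.7
side jaw_left 0.55 30.0 106.2
side jaw_right 0.86 32.3 -98.5
```

>>> jog_arm(
  commands=[
    [0.05,0.01,0,0,100],
    [0.1,0.03,0,0,100],
    [0.1,0.03,0,0,100],
    [0.1,0.03,0,0,100],
  ],
)

```text
clock: 10.93
eef_pos: [549.6, -1.7, 30.2]
orientation: [-0.0, 0.99, 0.143, -0.002]
force: [-8.5, -1.9, 7.2]
width: 85.5
grip_force: 4.0
```

```bash
python3 -c "
from h import *
print(tool())
p=camera('top');cv2.imwrite('pics/t3.png',cv2.resize(p['color'][130:270,180:360,::-1],None,fx=4,fy=4,interpolation=2))"
```

```text
{'t': 10.9333, 'pos': array([549.6,  -1.7,  30.2]), 'yaw_y': np.float64(-73.57), 'z': array([-0.003,  0.   , -1.   ]), 'stage': (np.float64(-26.8), np.float64(-2.9)), 'F': array([-8.5, -1.9,  7.2]), 'Fs': (np.float64(-8.7), np.float64(0.6)), 'w': 85.5}
```

View pics/t3.png

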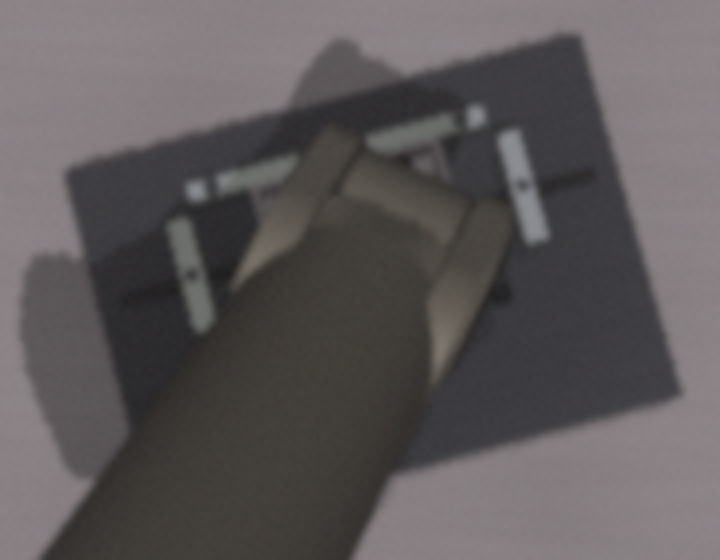

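The top crop shows the tray edge against the fence at (270,190) and (430,150), and both jaws still open. I'll back off and go round to the right jaw with the fingers shut.

>>> jog_arm(
  commands=[
    [-0.4,-0.12,0,0,100],
    [-1.9,-0.56,0,0,100],
    [-2.4,-0.7,3,0,100],
    [-2.4,-0.7,7,0,50],
    [0,-3,8,0,0],
    [2.5,-6,8,0,0],
    [5,-9,8,0,0],
    [8,-11.5,8,0,0],
    [9.4,-12.6,8,0,0],
    [9.4,-12.6,5,0,0],
  ],
)

```text
clock: 11.82
eef_pos: [653.5, -133.0, 86.1]
orientation: [0.004, 0.99, 0.141, 0.007]
force: [0.7, 0.2, 0.2]
width: 1.2
grip_force: 0.0
```

```bash
python3 tr.py
```

```text
{'t': 11.8167, 'pos': array([ 653.5, -133. ,   86.1]), 'yaw_y': np.float64(-73.73), 'z': array([ 0.016, -0.005, -1.   ]), 'stage': (np.float64(35.8), np.float64(-158.1)), 'F': array([0.7, 0.2, 0.2]), 'Fs': (np.float64(0.8), np.float64(-0.0)), 'w': 1.2}
top tray_back_left 0.77 70.6 56.6
top tray 0.65 33.9 -3.0
side tray_back_left 0.75 84.2 55.9
side tray_back_right 0.71 83.9 -52.2
side tray 0.68 34.9 0.1
side jaw_right 0.96 24.3 -100.6
```

>>> jog_arm(
  commands=[
    [0,0,-1.5,0,0],
    [0,0,-3,0,0],
    [0,0,-4,0,0],
    [0,0,-4,0,0],
    [0,0,-4,0,0],
  ],
)

```text
clock: 12.83
eef_pos: [644.5, -127.1, 38.9]
orientation: [-0.0, 0.99, 0.143, -0.001]
force: [1.2, -0.9, -0.8]
width: -0.0
grip_force: 0.0
```

```bash
python3 -c "
from h import *
print(tool())"
```

```text
{'t': 12.8333, 'pos': array([ 644.5, -127.1,   38.9]), 'yaw_y': np.float64(-73.55), 'z': array([-0.003,  0.   , -1.   ]), 'stage': (np.float64(28.8), np.float64(-149.9)), 'F': array([ 1.2, -0.9, -0.8]), 'Fs': (np.float64(0.9), np.float64(-1.2)), 'w': -0.0}
```

>>> jog_arm(
  commands=[
    [-0.14,0.48,0,0,0],
    [-0.28,0.96,0,0,0],
    [-0.42,1.44,0,0,0],
    [-0.56,1.92,0,0,0],
    [-0.7,2.4,0,0,0],
    [-0.85,2.88,0,0,0],
    [-0.99,3.36,0,0,0],
    [-1.13,3.84,0,0,0],
    [-1.27,4.32,0,0,0],
    [-1.35,4.6,0,0,0],
  ],
)

```text
clock: 13.67
eef_pos: [632.4, -81.7, 40.7]
orientation: [0.001, 0.99, 0.143, 0.001]
force: [1.4, -3.8, -0.9]
width: 0.2
grip_force: 2.2
```

```bash
python3 tr.py
```

```text
{'t': 13.6667, 'pos': array([632.4, -81.7,  40.7]), 'yaw_y': np.float64(-73.56), 'z': array([ 0.002, -0.002, -1.   ]), 'stage': (np.float64(30.1), np.float64(-103.0)), 'F': array([ 1.4, -3.8, -0.9]), 'Fs': (np.float64(0.3), np.float64(-4.0)), 'w': 0.2}
top tray_back_left 0.72 62.5 60.6
top tray 0.65 31.3 -4.6
top jaw_left 0.47 27.6 80.0
side tray_back_left 0.64 78.7 49.9
side tray 0.57 26.4 -4.4
side jaw_left 0.88 32.3 86.8
side jaw_right 0.61 25.3 -86.0
```

>>> jog_arm(
  commands=[
    [-0.06,0.19,0,0,0],
    [-0.11,0.38,0,0,0],
    [-0.17,0.58,0,0,0],
    [-0.23,0.77,0,0,0],
    [-0.28,0.96,0,0,0],
    [-0.28,0.96,0,0,0],
  ],
)

```text
clock: 14.77
eef_pos: [628.9, -71.0, 40.3]
orientation: [-0.0, 0.99, 0.143, -0.0]
force: [1.4, -1.8, -0.9]
width: 0.1
grip_force: 1.4
```

>>> jog_arm(
  commands=[
    [-0.03,0.1,0,0,0],
    [-0.06,0.19,0,0,0],
    [-0.06,0.19,0,0,0],
  ],
)

```text
clock: 15.02
eef_pos: [628.5, -69.6, 40.3]
orientation: [0.0, 0.99, 0.143, -0.0]
force: [1.4, -4.0, -1.4]
width: -0.2
grip_force: 2.0
```

```bash
python3 tr.py
```

```text
{'t': 15.0167, 'pos': array([628.5, -69.6,  40.3]), 'yaw_y': np.float64(-73.54), 'z': array([-0., -0., -1.]), 'stage': (np.float64(29.7), np.float64(-90.3)), 'F': array([ 1.4, -4. , -1.4]), 'Fs': (np.float64(0.2), np.float64(-4.2)), 'w': -0.2}
top tray_back_left 0.83 68.9 65.1
top tray 0.76 36.3 -6.7
top jaw_left 0.47 29.1 63.3
top jaw_right 0.47 -7.6 -313.2
side tray_back_left 0.74 81.3 62.0
side tray 0.7 34.1 -2.9
side jaw_left 0.72 26.7 62.6
side jaw_right 0.58 26.9 -69.4
```

Near contact. I'll go on in fine steps.

>>> jog_arm(
  commands=[
    [-0.03,0.1,0,0,0],
    [-0.03,0.1,0,0,0],
    [-0.06,0.19,0,0,0],
    [-0.06,0.19,0,0,0],
  ],
)

```text
clock: 15.95
eef_pos: [628.1, -68.2, 40.3]
orientation: [0.0, 0.99, 0.143, 0.0]
force: [3.1, -4.4, -2.4]
width: 0.5
grip_force: 2.4
```

>>> jog_arm(
  commands=[
    [-0.03,0.1,0,0,0],
    [-0.03,0.1,0,0,0],
  ],
)

```text
clock: 16.12
eef_pos: [627.7, -67.2, 40.3]
orientation: [0.0, 0.99, 0.143, 0.0]
force: [2.6, -4.5, -1.2]
width: 0.3
grip_force: 2.4
```

>>> jog_arm(
  commands=[
    [-0.03,0.1,0,0,0],
    [-0.03,0.1,0,0,0],
  ],
)

```text
clock: 16.28
eef_pos: [627.6, -66.9, 40.3]
orientation: [0.001, 0.99, 0.143, 0.0]
force: [2.7, -7.0, -2.9]
width: -0.2
grip_force: 3.3
```

>>> jog_arm(
  commands=[
    [-0.03,0.1,0,0,0],
    [-0.03,0.1,0,0,0],
  ],
)

```text
clock: 16.45
eef_pos: [627.6, -66.9, 40.4]
orientation: [0.002, 0.99, 0.142, 0.001]
force: [5.5, -7.5, -4.6]
width: 0.1
grip_force: 4.4
```

>>> jog_arm(
  commands=[
    [-0.03,0.1,0,0,0],
    [-0.03,0.1,0,0,0],
  ],
)

```text
clock: 16.62
eef_pos: [627.6, -66.9, 40.4]
orientation: [0.002, 0.99, 0.142, 0.001]
force: [6.5, -10.5, -7.8]
width: -0.0
grip_force: 5.5
```

>>> jog_arm(
  commands=[
    [-0.03,0.1,0,0,0],
    [-0.03,0.1,0,0,0],
  ],
)

```text
clock: 16.78
eef_pos: [627.6, -66.8, 40.5]
orientation: [0.003, 0.99, 0.142, 0.001]
force: [7.0, -12.4, -7.7]
width: -0.1
grip_force: 6.7
```

>>> jog_arm(
  commands=[
    [-0.03,0.1,0,0,0],
    [-0.06,0.19,0,0,0],
    [-0.06,0.19,0,0,0],
    [-0.06,0.19,0,0,0],
  ],
)

```text
clock: 17.12
eef_pos: [627.6, -66.8, 40.5]
orientation: [0.004, 0.99, 0.141, 0.002]
force: [8.9, -15.2, -12.2]
width: 0.0
grip_force: 8.7
```

```bash
python3 -c "
from h import *
print(tool())"
```

```text
{'t': 17.1167, 'pos': array([627.6, -66.8,  40.5]), 'yaw_y': np.float64(-73.76), 'z': array([ 0.005, -0.008, -1.   ]), 'stage': (np.float64(29.7), np.float64(-87.3)), 'F': array([  8.9, -15.2, -12.2]), 'Fs': (np.float64(4.3), np.float64(-17.1)), 'w': 0.0}
```

>>> jog_arm(
  commands=[
    [-0.03,0.1,0,0,0],
    [-0.03,0.1,0,0,0],
    [-0.03,0.1,0,0,0],
    [-0.03,0.1,0,0,0],
    [-0.03,0.1,0,0,0],
  ],
)

```text
clock: 17.53
eef_pos: [627.6, -66.8, 40.6]
orientation: [0.005, 0.99, 0.141, 0.002]
force: [10.3, -17.9, -14.4]
width: 0.1
grip_force: 9.8
```

```bash
python3 -c "
from h import *
print(tool())
p=camera('top');cv2.imwrite('pics/t4.png',cv2.resize(p['color'][130:270,180:360,::-1],None,fx=4,fy=4,interpolation=2))"
```

```text
{'t': 17.5333, 'pos': array([627.6, -66.8,  40.6]), 'yaw_y': np.float64(-73.79), 'z': array([ 0.006, -0.01 , -1.   ]), 'stage': (np.float64(29.7), np.float64(-87.3)), 'F': array([ 10.3, -17.9, -14.4]), 'Fs': (np.float64(4.9), np.float64(-20.1)), 'w': 0.1}
```

View pics/t4.png

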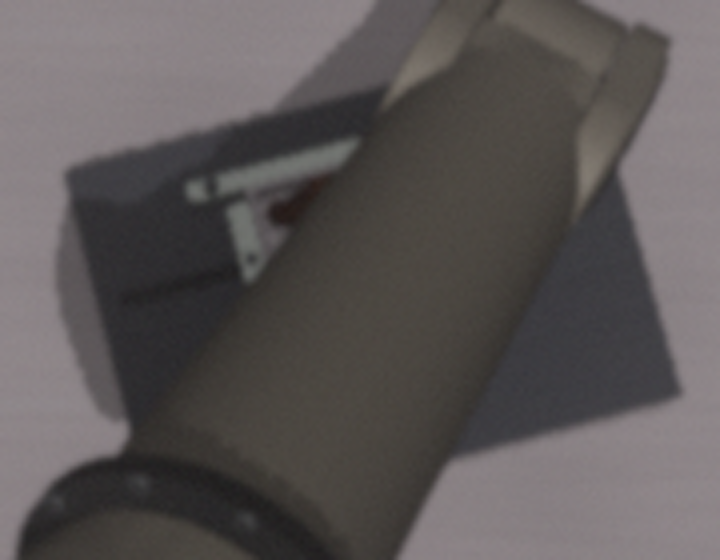

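The left jaw at (245,240) in the crop lies on the tray end, and the push is 20 N, so the tray is nipped. I'll back off and measure the thermometer.

>>> jog_arm(
  commands=[
    [0.2,-0.7,0,0,0],
    [0.7,-2.4,0,0,0],
    [1.2,-4.2,0,0,0],
    [1.3,-4.8,4,0,30],
    [0,-7,8,0,100],
    [-2,-10,9,0,100],
  ],
)

```text
clock: 18.08
eef_pos: [609.7, -155.5, 133.5]
orientation: [-0.001, 0.989, 0.147, 0.003]
force: [0.6, -1.0, 0.4]
width: 35.8
grip_force: 0.0
```

```bash
python3 tr.py
python3 - <<'E'
from h import *
np.set_printoptions(precision=1,suppress=True)
a=camera("top");b=camera("side")
for n in("thermometer","lens","board","tray_spot"):
    x=pinpoint(n,a);y=pinpoint(n,b)
    if x and y: print(n,x[0]["confidence"],y[0]["confidence"],*tri(a,x[0]["location"],b,y[0]["location"]))
for p in(a,b):
    m,c=mask("thermometer",p);print(c,rect(p,m,46),rect(p,m,29))
    m,c=mask("board",p);print(c,rect(p,m,12))
E
```

```text
{'t': 18.0833, 'pos': array([ 609.7, -155.5,  133.5]), 'yaw_y': np.float64(-73.09), 'z': array([ 0.005,  0.003, -1.   ]), 'stage': (np.float64(-12.6), np.float64(-167.4)), 'F': array([ 0.6, -1. ,  0.4]), 'Fs': (np.float64(0.3), np.float64(-1.1)), 'w': 35.8}
top tray_back_left 0.87 73.6 64.9
top tray_back_right 0.64 66.1 -51.8
top tray 0.71 25.3 -0.7
top jaw_left 0.43 22.7 65.7
top jaw_right 0.67 28.0 -70.7
side tray_back_left 0.65 77.9 56.9
side tray_back_right 0.94 77.6 -57.1
side tray 0.63 39.1 12.8
side jaw_left 0.67 35.4 66.1
side jaw_right 0.83 28.2 -66.5
thermometer 0.87 0.66 [ 469.7 -331.7    7.3] 0.49475530304889764
lens 0.7 0.72 [ 544.9 -328.5   26.5] 5.090143728900588
board 0.94 0.78 [ 465.3 -333.1    1.5] 0.9974418073467209
tray_spot 0.58 0.69 [601.1  16.5  41.1] 11.002515379118874
0.62 [ 469.3 -327.8  158.3   42.6    6.5] [ 469.2 -333.1  160.9   43.3    6.5]
0.56 [ 464.8 -329.6  190.3  123.6   15.7]
0.73 [ 469.4 -344.3  159.5   50.9    6.8] [ 471.  -331.5  164.1   52.4    6.8]
0.96 [ 464.6 -333.4  190.5  124.8   15.5]
```

>>> jog_arm(
  commands=[
    [-2.5,-3.2,0,-3,100],
    [-5,-6.4,0,-6,100],
    [-7.5,-9.6,-1,-9,100],
    [-10,-12.8,-2,-9.8,100],
    [-12.5,-16,-3,-9.8,100],
    [-13.5,-17.2,-4,-9.8,100],
    [-13.5,-17.2,-4,-9.8,100],
    [-13.5,-17.2,-4,-9.8,100],
  ],
  grip_force=40,
)

```text
clock: 20.05
eef_pos: [469.6, -332.5, 90.0]
orientation: [-0.0, 0.998, 0.057, -0.0]
force: [0.6, 0.6, -0.5]
width: 85.4
grip_force: 0.0
```

```bash
python3 -c "
from h import *
print(tool())"
```

```text
{'t': 20.05, 'pos': array([ 469.6, -332.5,   90. ]), 'yaw_y': np.float64(-83.51), 'z': array([-0.001,  0.   , -1.   ]), 'stage': (np.float64(-197.0), np.float64(-297.6)), 'F': array([ 0.6,  0.6, -0.5]), 'Fs': (np.float64(0.7), np.float64(0.4)), 'w': 85.4}
```

>>> jog_arm(
  commands=[
    [0,0.1,-3,0,100],
    [0,0.1,-5.5,0,100],
    [0,0.1,-7.2,0,100],
    [0,0.1,-7.2,0,100],
    [0,0.1,-7.2,0,60],
    [0,0.1,-7.2,0,30],
    [0,0.1,-7.2,0,20],
    [0,0.1,-7.2,0,20],
    [0,0.1,-7.2,0,20],
    [0,0.1,-7.2,0,20],
  ],
  grip_force=40,
)

```text
clock: 20.88
eef_pos: [471.7, -331.1, 19.6]
orientation: [0.0, 0.998, 0.058, 0.001]
force: [-0.8, 0.9, 6.3]
width: 33.4
grip_force: 41.1
```

```bash
python3 -c "
from h import *
print(tool())
p=camera('side');cv2.imwrite('pics/s5.png',cv2.resize(p['color'][260:420,150:400,::-1],None,fx=3,fy=3,interpolation=2))"
```

```text
{'t': 20.8833, 'pos': array([ 471.7, -331.1,   19.6]), 'yaw_y': np.float64(-83.33), 'z': array([ 0.002, -0.001, -1.   ]), 'stage': (np.float64(-194.6), np.float64(-296.9)), 'F': array([-0.8,  0.9,  6.3]), 'Fs': (np.float64(-0.5), np.float64(1.1)), 'w': 33.4}
```

View pics/s5.png

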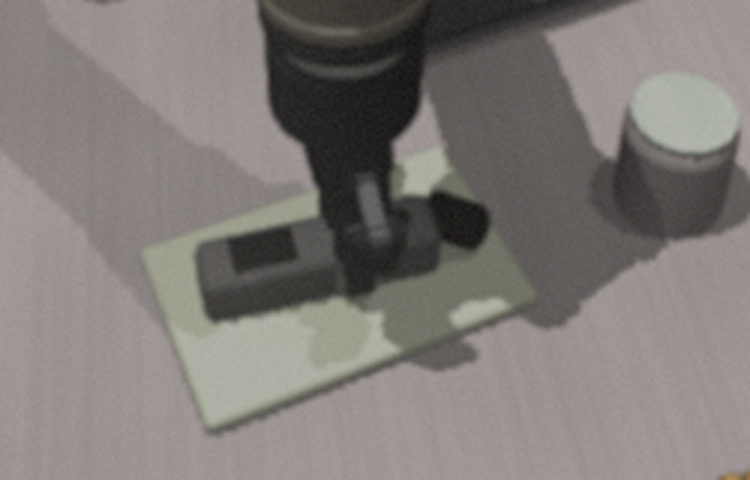

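The crop shows the fingers closed on the handle at (360,245), with the thermometer flat on the board and its nose at (465,220). I'll lift it and swing to the aiming pose.

>>> jog_arm(
  commands=[
    [0,0,1,0,20],
    [0,0,3,0,20],
    [0,0,5.5,0,20],
    [0.3,2,8,4,20],
    [0.8,5,9.5,9,20],
    [1.2,8,10,14,20],
    [1.6,11,10,19,20],
    [2,14,10,24,20],
    [2.4,17,10,29,20],
    [2.8,20,9.5,34,20],
  ],
)

```text
clock: 21.77
eef_pos: [499.0, -129.5, 114.5]
orientation: [0.0, 0.937, 0.349, 0.001]
force: [0.2, 0.6, -1.5]
width: 33.4
grip_force: 40.3
```

>>> jog_arm(
  commands=[
    [0.2,2,-0.3,3,20],
    [0.4,3.6,-0.5,5,20],
    [0.4,4.3,-0.5,6,20],
    [0.4,4.3,-0.5,6,20],
    [0.4,4.3,-0.5,6,20],
  ],
)

```text
clock: 22.18
eef_pos: [502.6, -88.8, 108.6]
orientation: [0.0, 0.919, 0.395, 0.0]
force: [-0.4, -0.8, -1.9]
width: 33.3
grip_force: 40.3
```

```bash
cat > aim.py <<'E'
from h import *
np.set_printoptions(precision=1,suppress=True)
t=tool();print(t)
a=camera("top");b=camera("side")
for n in("thermometer","lens","tray_spot","tray"):
    x=pinpoint(n,a);y=pinpoint(n,b)
    if x and y: print(n,x[0]["confidence"],y[0]["confidence"],*tri(a,x[0]["location"],b,y[0]["location"]))
h=np.radians(t["yaw_y"]+90);H=np.array([np.cos(h),np.sin(h)])
S=np.r_[w(30,0),50]
L=np.r_[t["pos"][:2]+H*71,t["pos"][2]-7.6+13]
c,s=np.cos(np.radians(40)),np.sin(np.radians(40))
X=np.r_[c*H,-s];Y=np.r_[-H[1],H[0],0];Z=np.cross(X,Y)
print("lens",L,"spot",S,"in lens",(S-L)@X,(S-L)@Y,(S-L)@Z)
cv2.imwrite('pics/s6.png',cv2.resize(b['color'][100:300,150:450,::-1],None,fx=2.5,fy=2.5,interpolation=2))
E
python3 aim.py
```

```text
{'t': 22.1833, 'pos': array([502.6, -88.8, 108.6]), 'yaw_y': np.float64(-43.45), 'z': array([ 0., -0., -1.]), 'stage': (np.float64(-96.5), np.float64(-73.1)), 'F': array([-0.4, -0.8, -1.9]), 'Fs': (np.float64(-0.6), np.float64(-0.7)), 'w': 33.3}
lens 0.59 0.89 [558.1 -35.8 110.7] 6.665861218836686
tray_spot 0.55 0.89 [605.3  17.2  50.5] 8.949296998255605
tray 0.61 0.6 [604.8  11.9  37.6] 7.207706719334163
lens [551.4 -37.3 114. ] spot [603.3  17.1  50. ] in lens 98.66720353879684 -0.2814988108692873 -0.7544524185677872
```

View pics/s6.png

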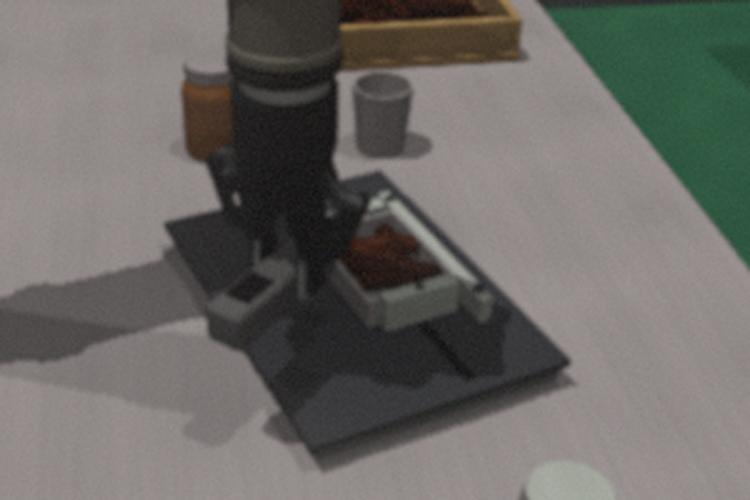

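The thermometer looks level, with its handle at (250,300) and its nose towards the tray. The jaws are on the tray and the computed aim error is about 1 mm. I'll hold.

>>> jog_arm(
  commands=[
    [0,0,0,0,20],
    [0,0,0,0,20],
    [0,0,0,0,20],
    [0,0,0,0,20],
    [0,0,0,0,20],
    [0,0,0,0,20],
    [0,0,0,0,20],
    [0,0,0,0,20],
    [0,0,0,0,20],
    [0,0,0,0,20],
  ],
)

```text
clock: 23.52
eef_pos: [502.6, -87.7, 108.2]
orientation: [-0.0, 0.918, 0.396, 0.0]
force: [0.7, 0.1, -2.3]
width: 33.3
grip_force: 40.3
```

>>> jog_arm(
  commands=[
    [0,0,0,0,20],
    [0,0,0,0,20],
    [0,0,0,0,20],
    [0,0,0,0,20],
    [0,0,0,0,20],
    [0,0,0,0,20],
  ],
)

```text
clock: 24.02
eef_pos: [502.7, -87.7, 108.2]
orientation: [0.0, 0.918, 0.396, 0.0]
force: [-0.0, -0.6, -2.3]
width: 33.4
grip_force: 40.3
```

```bash
for i in 1 2 3; do python3 aim.py; done
```

```text
{'t': 24.0167, 'pos': array([502.7, -87.7, 108.2]), 'yaw_y': np.float64(-43.35), 'z': array([ 0., -0., -1.]), 'stage': (np.float64(-96.1), np.float64(-72.1)), 'F': array([-0. , -0.6, -2.3]), 'Fs': (np.float64(-0.2), np.float64(-0.6)), 'w': 33.4}
tray_spot 0.57 0.73 [603.7  17.8  51.3] 10.984719927814375
tray 0.59 0.16 [600.2  16.7  44.3] 1.7867154269420034
lens [551.4 -36.1 113.6] spot [603.3  17.1  50. ] in lens 97.74420395045163 -1.2188693698556534 -1.0067781169921304
{'t': 24.5167, 'pos': array([502.7, -87.7, 108.3]), 'yaw_y': np.float64(-43.34), 'z': array([ 0.,  0., -1.]), 'stage': (np.float64(-96.1), np.float64(-72.1)), 'F': array([-0.2, -0.3, -2. ]), 'Fs': (np.float64(-0.3), np.float64(-0.3)), 'w': 33.4}
lens 0.6 0.74 [553.7 -33.6 114.6] 7.666093819678664
tray_spot 0.89 0.61 [605.1  13.4  54.5] 0.925941402526345
tray 0.67 0.97 [599.   20.3  33.6] 0.22687972712650287
lens [551.4 -36.1 113.7] spot [603.3  17.1  50. ] in lens 97.80831805414788 -1.2442166386971039 -1.0835207251605823
{'t': 25.0167, 'pos': array([502.6, -87.7, 108.2]), 'yaw_y': np.float64(-43.35), 'z': array([ 0., -0., -1.]), 'stage': (np.float64(-96.1), np.float64(-72.1)), 'F': array([-0.5,  0.7, -1.6]), 'Fs': (np.float64(-0.3), np.float64(0.8)), 'w': 33.7}
thermometer 0.62 0.81 [ 628.3  370.4 -234.4] 136.18914014346748
lens 0.5 0.73 [555.1 -41.  125.2] 5.9751933067148215
tray_spot 0.58 0.88 [606.   21.9  43.3] 8.804399069752646
tray 0.68 0.65 [606.2  18.6  33.2] 14.559813020370344
lens [551.3 -36.1 113.6] spot [603.3  17.1  50. ] in lens 97.79678931586645 -1.2915867689757263 -0.9626537562672226
```

Every lens and spot estimate agrees, and the hold was about 3 s. I'll return it to the board.

>>> jog_arm(
  commands=[
    [-0.3,-2,0.5,-4,20],
    [-0.6,-5,0.8,-9,20],
    [-1,-8,0.8,-14,20],
    [-1.4,-11,0.8,-19,20],
    [-1.8,-14,0.8,-24,20],
    [-2.2,-17,0.5,-30,20],
    [-2.6,-20,0,-36,20],
    [-3,-22.5,-1,-40,20],
    [-3.2,-24.2,-2,-40,20],
    [-3.2,-24.2,-3.5,-40,20],
  ],
)

```text
clock: 26.35
eef_pos: [469.8, -335.1, 74.0]
orientation: [0.002, 0.998, 0.055, 0.001]
force: [0.1, -0.7, -2.1]
width: 33.3
grip_force: 40.4
```

>>> jog_arm(
  commands=[
    [0,0,-1.5,0,20],
    [0,0,-3,0,20],
    [0,0,-4,0,20],
    [0,0,-4.7,0,20],
    [0,0,-5.1,0,20],
    [0,0,-5.3,0,20],
    [0,0,-5.3,0,20],
  ],
)

```text
clock: 26.93
eef_pos: [470.8, -329.7, 20.3]
orientation: [0.0, 0.998, 0.058, 0.0]
force: [0.5, 0.4, -1.1]
width: 33.3
grip_force: 40.4
```

>>> jog_arm(
  commands=[
    [0,0,-0.1,0,20],
    [0,0,-0.1,0,20],
    [0,0,-0.1,0,30],
    [0,0,-0.1,0,50],
    [0,0,-0.1,0,80],
    [0,0,-0.1,0,100],
    [0,0,-0.1,0,100],
    [0,0,3,0,100],
    [0,0,6,0,100],
    [0,0,9,0,100],
  ],
)

```text
clock: 27.77
eef_pos: [470.1, -329.6, 111.0]
orientation: [-0.0, 0.998, 0.058, -0.001]
force: [0.9, -0.7, 0.2]
width: 85.7
grip_force: 0.0
```

>>> jog_arm(
  commands=[
    [-0.5,2,3,0,100],
    [-1,4,5,0,100],
    [-1,6,7,0,100],
    [-1,8,8,0,100],
    [-1,10,8,0,100],
    [-1,12,8,0,100],
    [-1,12,8,0,100],
    [-1,12,8,0,100],
    [-1,12,8,0,100],
  ],
)

```text
clock: 28.52
eef_pos: [460.6, -210.3, 190.4]
orientation: [0.0, 0.998, 0.058, 0.0]
force: [0.1, -0.4, 0.8]
width: 85.4
grip_force: 0.0
```

```bash
python3 tr.py
python3 - <<'E'
from h import *
np.set_printoptions(precision=1,suppress=True)
a=camera("top");b=camera("side")
for n in("thermometer","lens","board"):
    x=pinpoint(n,a);y=pinpoint(n,b)
    if x and y: print(n,x[0]["confidence"],y[0]["confidence"],*tri(a,x[0]["location"],b,y[0]["location"]))
cv2.imwrite('pics/s7.png',cv2.resize(b['color'][130:410,150:430,::-1],None,fx=2,fy=2))
E
```

```text
{'t': 28.5167, 'pos': array([ 460.6, -210.3,  190.4]), 'yaw_y': np.float64(-83.36), 'z': array([ 0., -0., -1.]), 'stage': (np.float64(-171.1), np.float64(-177.8)), 'F': array([ 0.1, -0.4,  0.8]), 'Fs': (np.float64(-0.0), np.float64(-0.4)), 'w': 85.4}
top tray_back_left 0.76 73.9 66.3
top tray_back_right 0.66 69.7 -58.2
top tray 0.91 28.0 -7.4
top jaw_left 0.61 23.8 62.8
top jaw_right 0.49 29.8 -68.1
side tray_back_left 0.62 82.4 60.6
side tray_back_right 0.59 82.0 -54.2
side tray 0.77 33.1 14.3
side jaw_left 0.74 34.9 71.9
side jaw_right 0.93 27.8 -71.7
lens 0.5 0.8 [ 540.2 -322.1   32.4] 5.825445969192984
board 0.7 0.77 [ 586.2   16.3 -485.4] 154.175516389464
```

View pics/s7.png

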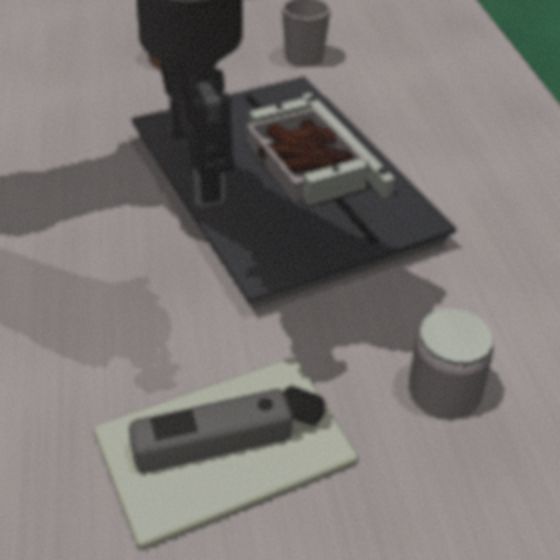

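The thermometer lies flat on the board at (215,430). The tray is nipped between the jaws against the fence at (310,150), the can stands where it was, and the gripper is clear of everything.

```bash
python3 -c "
from station import job_done
print(job_done())"
```

```text
the job is handed in; nothing more can be done
None
```

I handed the job in at about 29 s on the clock, and the hand-in call gave no verdict: the tray is on the fence and nipped with a 20 N push, the lens was held on the samples for over 1 s from about 10 cm, the thermometer is back flat on the board, and the jar, can and beaker were left alone.

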